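# File the stray tag, then hold up the notched price tag label side up

### The job

A short tag has been put in the long-tag rack: pull it out and push it fully home, upright, in the free slot of the short-tag rack, and let go of it. Then draw the one notched tag out of the long-tag rack by its plain half, keeping your fingers off the label half (the half with the notch), and hold it so that the label half is over the middle of the order pad, at least 15 cm above the counter, tipped so that its label face looks upward, flat or no more than 45 degrees from flat. Finish while holding it still there; leave the other tags in their slots and do not knock the jam jar or the tongs about.

Things in the scene. Friction and masses are not known exactly. Their poses are not given: they have to be found in the camera images.
- notched_tag: White tag, 10 mm thick (x), 100 long (y), 58 tall (z), about 50 g, standing on its long edge in a slot of the long rack. Origin: centre of its underside. A 14 x 14 mm square notch is cut through its +y top corner. The +y half is the label half, the -y half is plain. The label face is the +x face: facing it, you see the notch at the upper right; nothing else marks it
- label_end (a point): A point on the label face (+x face) of the notched tag: at x +5, y +30, z +29 mm in the tag's frame, the middle of its label half; axes as the tag's
- stray_tag: Short white tag, 10 thick (x), 70 long (y), 58 tall (z) mm, no notch, standing in a slot of the long rack (where it does not belong). Origin: centre of its underside. About 50 g
- long_tag: Long white tag like the notched one, 100 mm long, but without a notch; stands in the long rack and stays there. Origin: centre of its underside
- short_tag_a: Short white tag, 70 mm long, standing in an end slot of the short rack; stays there. Origin: centre of its underside
- short_tag_b: Short white tag, 70 mm long, standing in the middle slot of the short rack; stays there. Origin: centre of its underside
- long_rack: Fixed dark wooden block, 130 (x) x 124 (y) x 30 mm high, any yaw; three slots along its y at x = -45, 0, +45 mm, each 108 long, 12.5 wide, 24 deep, flared mouth: tags in it share its yaw, stand with their underside 6 mm above the counter, 34 mm of them above the block. Origin: centre of its underside, on the counter
- short_rack: Fixed dark wooden block, 130 (x) x 94 (y) x 30 mm high, any yaw; three slots along its y at x = -45, 0, +45 mm, each 78 long, 12.5 wide, 24 deep, the mouth flared to 21 wide in its top 8 mm. Origin: centre of its underside, on the counter. The slots at x = -45 and 0 are taken, the one at +45 is free
- short_rack_hole2 (a point): Centre of the mouth of the free slot of the short rack, 30 mm above the counter; axes as the rack's (slot runs along y)
- order_pad: Fixed black-covered note pad lying on the counter, 120 (x) x 90 (y) x 16 mm. Origin: centre of its underside
- tongs: Loose bread tongs, 222 x 45 x 18 mm, a bystander. Origin: centre of underside
- jam_jar: Loose jam jar, 62 mm across, 85 mm high, a bystander. Origin: centre of underside

How it is judged (in metres and radians):
On the way, in this order (a step that is already met when the one before it is completed fails the run):
1. the stray short tag stands fully home in the free slot of the short rack, released (horizontal distance between stray_tag and short_rack_hole2 below 0.009 m and z of stray_tag in the frame of short_rack_hole2 below -0.02 m and angle between stray_tag's own z axis and vertical below 0.25 rad and contact force between the fingers and stray_tag below 0.2 N), for 0.2 s.
2. the notched tag is lifted clear of the rack (height (world z) of notched_tag above 0.06 m), for 0.1 s.
At the end, for the whole second after the job is handed in: stray tag released in the free short slot: 9 mm from its centre, 20 mm deep, 14 deg of upright; notched tag gripped 8 mm or more inside its plain half, still (3 cm/s), label middle over 14 cm up and within 5 cm of the pad's middle, underside over 8 cm up, label face within 51 deg of straight up (all of step 1 and contact force between the fingers and notched_tag above 1 N and height (world z) of label_end above 0.14 m and height (world z) of notched_tag above 0.08 m and horizontal distance between label_end and order_pad below 0.05 m and angle between notched_tag's own x axis and vertical below 0.9 rad and y of the grasp point in the frame of notched_tag below -0.008 m and linear speed of notched_tag below 0.03 m/s); the arm keeps its last pose, push and grip.
It fails at once if another tag is shifted from its slot (distance of any of long_tag, short_tag_a, short_tag_b from where it was at the start of the episode above 0.02 m).
It fails at once if the loose jam jar or tongs are knocked about (distance of any of tongs, jam_jar from where it was at the start of the episode above 0.03 m).
It also fails if it takes over 58 s, if anything falls off the work surface, if the arm or the gripper's body presses on something with over 40 N, if the wrist force passes 120 N, or if a joint passes its speed limit or range.

### The arm

A 6-joint arm with a two-finger parallel gripper is mounted at the origin on the work surface; the furniture and walls round the work are solid. World frame = base frame: x ahead of the robot, y to its left, z up, the work surface at z = 0. Lengths are in mm, angles in degrees, forces in N, time in s.
With the tool pointing down it reaches from about 300 to 850 mm from the base axis. Payload 4.2 kg.
Tool frame: the origin (TCP) lies at the very end of the fingers, on their centre line; the grasp point (between the pads) lies 19 mm behind it; x points along the fingers, y is the direction in which the jaws open and shut, and the axes are right-handed (so a half turn about x gives the same grasp; the last joint's range is limited). The gripper opens to 91 mm and grips with 3 to 60 N. Pads are 32 mm wide; open, the fingers measure 118 mm over their backs; the gripper's body (76 mm by 178 mm) begins 60 mm behind the grasp point.
Start: joints at [-70.417, 18.312, 89.639, -0, 72.044, -1.146], TCP at [203.53, -537.791, 213.976] pointing down, gripper open.
Joint ranges: [-177.97, 177.97], [-48.28, 115.42], [12.27, 149.76], [-77.06, 257.06], [2.81, 150.46], [-146.56, 146.56]. Speed limits (degrees/s): [147.25, 147.25, 180, 180, 180, 180].

### API

Orientations are given as [roll, pitch, yaw] about the fixed x, y, z axes, in that order (R = Rz(yaw) Ry(pitch) Rx(roll)).
In Python, from workcell import sensors, grab_frame, job_done, finder gives the robot as it stands.
- The arm moves only by the tool play_rows, never from a script. Its argument "motion" is a list of rows, each a list of 5 numbers: the shift along the world's x, y, z in m, then the turn about the world's z in rad, then the opening, from 0 (shut) to 1 (fully open). In form: [[tx, ty, tz, roll, fingers], ...]. A call has exactly 8 rows; each row is the pose to reach, as a shift and turn from the pose commanded when the call began; what a row does not reach only later rows make up. A row lasts 1/12 s, in which the tool goes at most 41.7 mm and 7.16 degrees, less where a joint would pass 70% of its speed; a pose out of reach is approached as far as the arm can. A call with a gripper value outside its range is refused whole. The fingers move at their own pace and stop on an object; "squeeze" is the grip in N (left out, the last holds). Time passes only in rows, so rows that repeat a pose let the fingers close, or fill a call up. It gives the time, the measured TCP pose, the force and the opening at its end, in the units of the state.
- sensors.state(): the state, without advancing time (a new reading comes with each control period).
- grab_frame(name): name is "side" or "top"; returns a dict with "img" (400x640x3 uint8, blue, green, red), "fx", "fy", "cx", "cy" (pixels), "rvec" (rotation vector, rad) and "tvec" (3), from world to camera coordinates, as OpenCV has them. Camera axes: x right, y down, z forward; pixel columns grow to the right and rows downward; lengths in mm; the calibration is good to about 2 mm. A picture is of the moment at which its call begins. There is no depth.
- job_done(): hands the job in, once; it reports no verdict.
Trained networks look in a picture, given as the dict that the camera call returned (one of the last four; its "shot" number tells which), for a name from the list of things; names that differ only in an ending like _2 or _b are one class to them, and where a whole thing is asked for, a point or a joint stands for the part that bears it (a point fixed in the world has none). Each returns a list of dicts, best first, with "conf" (0 to 1); they miss things now and then, are a little off and sometimes report something else, mostly with a low value. They report only what shows in the picture. A call takes as long as a camera call.
- finder.spot_in(picture, label): "point" ([column, row] in pixels, amid what is visible of it).
- finder.spot_point(picture, label): "point" ([column, row] in pixels: a listed point, or the origin of a listed thing).
The state is a dict: "time_s": time; "qpos": joint angles; "qvel": joint speeds; "effort": joint torques, N m; "ee_pos": TCP position; "ee_rot": TCP orientation; "force": force on the tool from outside, world axes, zero at the start; "torque": the same for the moment, N m; "gripper_width": finger opening in mm.
Only numpy, scipy, OpenCV 4.12 (cv2) and the standard library are available. Lean on these libraries where they do the work, as an engineer would, in place of code of your own. Each camera call takes 0.05 s, during which the arm holds its last target.

## Working session

There is one attempt and no reset: what is moved stays moved. The work goes in short steps, Python scripts to look and compute and a tool call to move; the robot and the scene stay as the last step left them, time stands still between calls to the robot, and variables do not carry over. Pictures are saved under pics/ and viewed, and the job is handed in when it is done.

Besides the shell and the picture viewer there is one more tool, called after "Call:" by a JSON object that holds its "api" and its "payload". play_rows: Moves the arm, as the interface text tells. Its arguments: {"type":"object","properties":{"motion":{"type":"array","items":{"type":"array","items":{"type":"number"}}},"squeeze":{"type":"number"}},"required":["motion"]}

```bash
ls; mkdir -p pics
python3 - <<'E'
from workcell import sensors, grab_frame, finder
import cv2,pickle
print(sensors.state())
names="notched_tag label_end stray_tag long_tag short_tag_a long_rack short_rack short_rack_hole2 order_pad tongs jam_jar".split()
for n in ("top","side"):
    f=grab_frame(n); cv2.imwrite(f"pics/{n}0.png",f["img"]); pickle.dump(f,open(f"{n}0.pkl","wb"))
    print(n,f["fx"],f["rvec"],f["tvec"])
    for k in names:
        print(k,[ (d["point"],round(d["conf"],2)) for d in finder.spot_point(f,k)])
print(sensors.state()["time_s"])
E
```

```text
pics
{'time_s': 0.0, 'qpos': array([-7.04163890e+01,  1.83499193e+01,  8.97074786e+01, -1.09164685e-03,
        7.20440164e+01, -1.14646941e+00]), 'qvel': array([ 0.11215718, -0.0446876 , -0.00018193,  0.02360869, -0.04997094,
       -0.04023645]), 'effort': array([ 2.18844660e-03, -4.12457657e+01, -2.31970632e+01,  7.31473952e-02,
        4.57364798e-02, -1.43874754e-04]), 'ee_pos': array([ 203.34626595, -537.28841569,  213.13028166]), 'ee_rot': array([-90.56012201,  89.8985803 , 110.17029586]), 'force': array([-0.50137437,  0.35217717,  0.56228095]), 'torque': array([ 0.00557643, -0.03151422,  0.03162691]), 'gripper_width': 91.244617882671}
top 462.38350096362166 [ 2.16471149 -2.19641271  0.13985501] [  6.10825268 412.14983861 858.28643114]
notched_tag [([212.1, 208.5], 0.72)]
label_end [([223.8, 212.1], 0.75)]
stray_tag [([216.1, 186.8], 0.85)]
long_tag [([216.9, 161.4], 0.91), ([431.9, 255.1], 0.46)]
short_tag_a [([424.5, 166.7], 0.94), ([401.9, 168.7], 0.74)]
long_rack [([214.2, 185.6], 0.95), ([400.2, 170.4], 0.32)]
short_rack [([400.2, 170.9], 0.64), ([210.7, 209.3], 0.54)]
sh
[... 172 characters left out ...]
662153906227 [ 0.05677558  2.69336356 -1.60616595] [435.33060024  18.09331876 906.18953175]
notched_tag [([335.8, 257.4], 0.83), ([319.9, 207.6], 0.61)]
label_end [([335.9, 235.3], 0.73), ([293.4, 169.6], 0.4)]
stray_tag [([311.7, 247.4], 0.57), ([386.3, 259.5], 0.52)]
long_tag [([310.3, 251.4], 0.66), ([286.7, 249.5], 0.63)]
short_tag_a [([301.3, 171.5], 0.57), ([292.4, 167.8], 0.45)]
long_rack [([309.3, 254.0], 0.67)]
short_rack [([298.5, 176.8], 0.74), ([333.0, 254.8], 0.28), ([286.1, 250.1], 0.15)]
short_rack_hole2 [([299.3, 169.2], 0.62)]
order_pad [([319.6, 205.1], 0.82)]
tongs [([352.0, 163.4], 0.68), ([310.4, 248.8], 0.56)]
jam_jar [([387.1, 259.0], 0.91), ([336.1, 233.8], 0.52)]
1.2
```

```bash
cat > geo.py <<'E'
import numpy as np,cv2
def P(f):
    R=cv2.Rodrigues(np.array(f["rvec"],float))[0]; K=np.array([[f["fx"],0,f["cx"]],[0,f["fy"],f["cy"]],[0,0,1.]])
    return K,R,np.array(f["tvec"],float).reshape(3)
def ray(f,px,z):
    K,R,t=P(f); d=R.T@np.linalg.inv(K)@np.array([px[0],px[1],1.]); c=-R.T@t
    return c+d*(z-c[2])/d[2]
def proj(f,X):
    K,R,t=P(f); X=np.atleast_2d(X); q=(K@(R@X.T+t[:,None])).T; return q[:,:2]/q[:,2:]
def tri(fs,pxs):
    A=[];b=[]
    for f,p in zip(fs,pxs):
        K,R,t=P(f); M=K@np.c_[R,t]
        for i in (0,1):
            r=p[i]*M[2]-M[i]; A.append(r[:3]); b.append(-r[3])
    return np.linalg.lstsq(np.array(A),np.array(b),rcond=None)[0]
E
python3 - <<'E'
import pickle,cv2
from geo import *
T=pickle.load(open("top0.pkl","rb"));S=pickle.load(open("side0.pkl","rb"))
for n,a,z in [("notched",(212.1,208.5),6),("label",(223.8,212.1),35),("stray",(216.1,186.8),6),("long",(216.9,161.4),6),("sa",(424.5,166.7),6),("sb",(401.9,168.7),6),("lr",(214.2,185.6),0),("sr",(400.2,170.9),0),("hole",(382,172.2),30),("pad",(307.9,199.1),0),("tongs",(430.7,251.9),0),("jar",(201.6,263.8),0)]:
    print(n,ray(T,a,z).round(1))
print("cam",(-P(T)[1].T@P(T)[2]),(-P(S)[1].T@P(S)[2]))
im=cv2.resize(T["img"][110:310,160:480],None,fx=2.5,fy=2.5,interpolation=cv2.INTER_CUBIC);cv2.imwrite("pics/topz.png",im)
im=cv2.resize(S["img"][110:310,220:480],None,fx=3,fy=3,interpolation=cv2.INTER_CUBIC);cv2.imwrite("pics/sidez.png",im)
E
```

```text
notched [406.8 202.5   6. ]
label [397. 175.  35.]
stray [448.7 195.1   6. ]
long [498.5 193.9   6. ]
sa [ 483.5 -211.4    6. ]
sb [ 480.1 -166.7    6. ]
lr [452. 200.   0.]
sr [ 476.8 -164.5   -0. ]
hole [ 469.5 -123.3   30. ]
pad [423.2  18.2   0. ]
tongs [ 317.1 -218.4    0. ]
jar [301.5 222.9   0. ]
cam [322.23829947  23.1382283  895.64920523] [455.34210492 773.64193925 452.94733078]
```

View pics/top0.png

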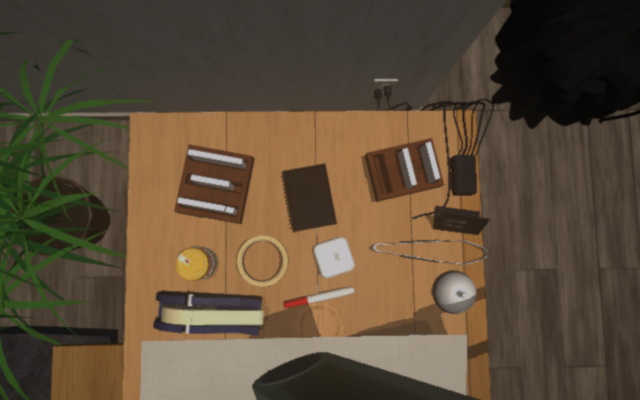

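View pics/side0.png

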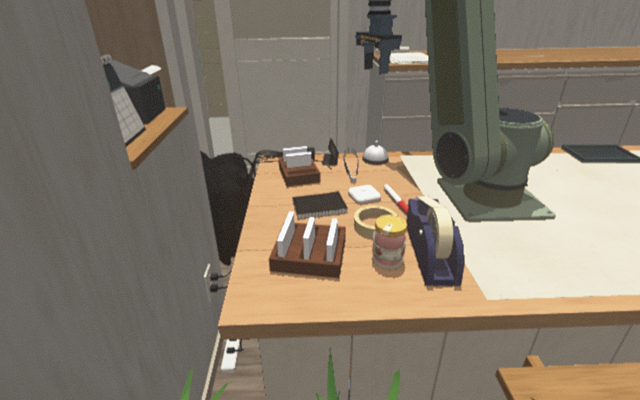

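View pics/topz.png

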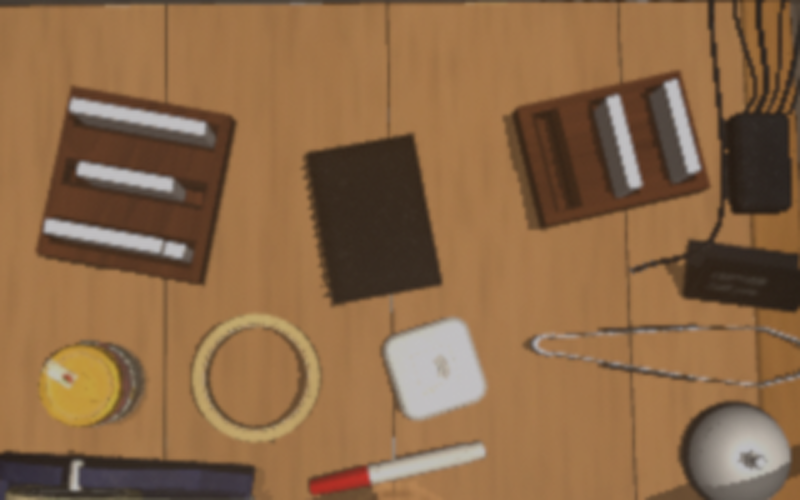

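View pics/sidez.png

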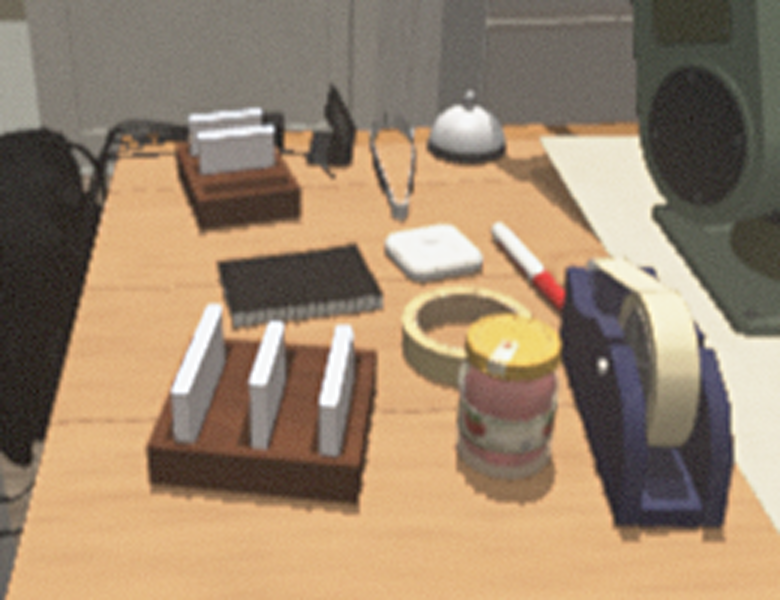

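Run:
```python
import pickle,cv2
from geo import *
from scipy.spatial.transform import Rotation as Ro
T=pickle.load(open("top0.pkl","rb"));S=pickle.load(open("side0.pkl","rb"))
print(Ro.from_euler("xyz",[-90.56,89.8986,110.17],degrees=True).as_matrix().round(3))
g=T["img"].min(axis=2)
for th in (150,170,190):
    m=(g>th).astype(np.uint8); m[:,:160]=0;m[:140]=0;m[225:]=0
    n,l,st,c=cv2.connectedComponentsWithStats(m)
    for i in range(1,n):
        if st[i][4]>60:
            ys,xs=np.where(l==i)
            w=np.array([ray(T,(x,y),64)[:2] for x,y in zip(xs,ys)],np.float32)
            r=cv2.minAreaRect(w); mu=w.mean(0)
            u=np.linalg.svd(w-mu,full_matrices=False)[2][0]; u=u*np.sign(u[1])
            s=(w-mu)@u; print(th,st[i],"mean",mu.round(1),"rect",np.round(r[0],1),np.round(r[1],1),"dir deg",np.degrees(np.arctan2(u[1],u[0])).round(1), "mid", (mu+u*(s.max()+s.min())/2).round(1), round(float(s.max()-s.min()),1))
```

```text
[[-0.001  0.354 -0.935]
 [ 0.002 -0.935 -0.354]
 [-1.    -0.002 -0.   ]]
150 [426 142  14  37 175] mean [ 485.  -211.4] rect [ 485.2 -211.3] [68.3  8.6] dir deg 12.3 mid [ 485.2 -211.3] 68.3
150 [403 148  13  37 175] mean [ 474.2 -167.8] rect [ 474.4 -167.9] [68.1  8.5] dir deg 12.2 mid [ 474.4 -167.8] 68.1
150 [188 150  54  14 256] mean [496.6 186.7] rect [496.6 186.9] [97.9  8.7] dir deg 78.8 mid [496.6 186.9] 97.9
150 [191 175  38  11 187] mean [452.5 195.7] rect [452.5 195.6] [68.3  8.8] dir deg 78.9 mid [452.5 195.6] 68.3
150 [178 198  47  13 232] mean [409.7 210.6] rect [409.8 210.9] [84.2  8.8] dir deg 78.9 mid [409.7 210.9] 84.2
170 [427 143  12  35 145] mean [ 485.2 -211.5] rect [ 485.4 -211.4] [65.9  7.5] dir deg 12.2 mid [ 485.4 -211.4] 65.9
170 [404 149  12  36 151] mean [ 474.  -167.9] rect [ 474.1 -167.9] [66.7  7.6] dir deg 12.4 mid [ 474.1 -167.9] 66.7
170 [189 150  53  13 225] mean [496.6 186.8] rect [496.5 186.4] [96.2  7.7] dir deg 78.9 mid [496.5 186.4] 96.2
170 [192 176  37  10 160] mean [452.4 195.2] rect [452.4 195.1] [66.6  7.8] dir deg 78.8 mid [452.4 195.1] 66.6
170 [178 198  46  12 201] mean [409.9 211.2] rect [409.9 211.4] [82.4  7.7] dir deg 79.0 mid [409.9 211.4] 82.4
```

Run:
```python
import pickle,cv2
from geo import *
T=pickle.load(open("top0.pkl","rb"));S=pickle.load(open("side0.pkl","rb"))
a=np.radians(12.3);u=np.array([np.cos(a),np.sin(a)]);n=np.array([-u[1],u[0]]) # rack y=u? x=n toward free
c0=np.array([474.3,-167.9])
def rect(f,im,c,hx,hy,z,col,k,o):
    p=np.array([[*(c+n*sx*hx+u*sy*hy),z] for sx,sy in((1,1),(1,-1),(-1,-1),(-1,1))])
    q=((proj(f,p)-o+0.5)*k-0.5)
    cv2.polylines(im,[np.round(q*16).astype(int)],True,col,1,cv2.LINE_AA,4)
k=6;o=np.array([355,130])
im=cv2.resize(T["img"][130:210,355:455],None,fx=k,fy=k,interpolation=cv2.INTER_CUBIC)
rect(T,im,c0,65,47,30,(0,255,0),k,o)
rect(T,im,c0+45*n,10.5,39,30,(255,255,0),k,o)
rect(T,im,c0,5,35,64,(0,0,255),k,o)
cv2.imwrite("pics/sr.png",im)
k=7;o=np.array([265,135])
im=cv2.resize(S["img"][135:200,265:345],None,fx=k,fy=k,interpolation=cv2.INTER_CUBIC)
rect(S,im,c0,65,47,30,(0,255,0),k,o)
rect(S,im,c0+45*n,10.5,39,30,(255,255,0),k,o)
rect(S,im,c0,5,35,64,(0,0,255),k,o)
cv2.imwrite("pics/srs.png",im)
a=np.radians(78.8);u=np.array([np.cos(a),np.sin(a)]);n=np.array([u[1],-u[0]])
k=7;o=np.array([265,205])
im=cv2.resize(S["img"][205:280,265:355],None,fx=k,fy=k,interpolation=cv2.INTER_CUBIC)
rect(S,im,np.array([452.5,195.5]),5,35,64,(0,0,255),k,o)
rect(S,im,np.array([408.5,204.2]),5,50,64,(0,255,0),k,o)
rect(S,im,np.array([496.6,186.8]),5,50,64,(255,0,0),k,o)
cv2.imwrite("pics/lrs.png",im)
```

```text
(no output)
```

View pics/sr.png

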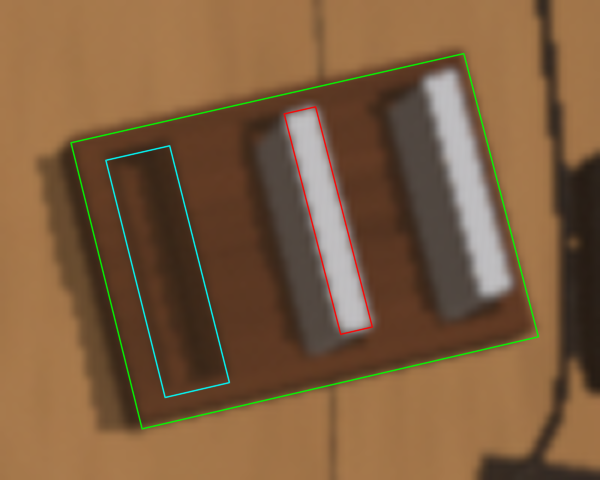

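View pics/srs.png

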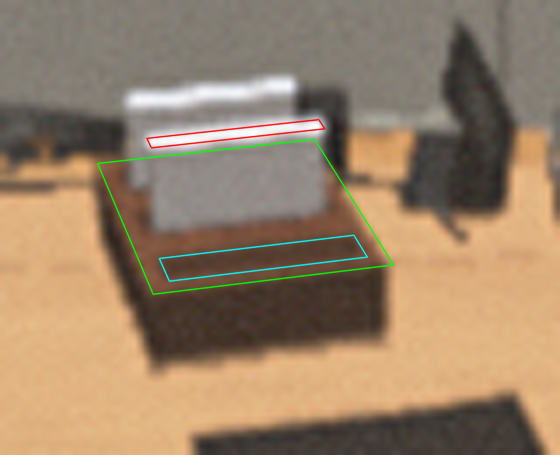

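View pics/lrs.png

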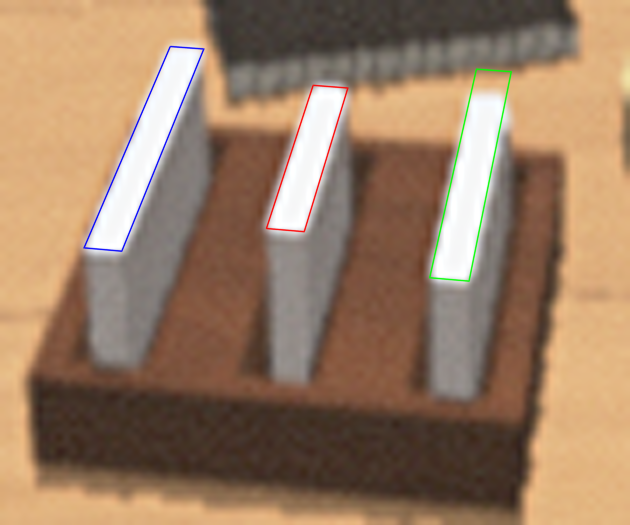

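Call:
{"api": "play_rows", "payload": {"motion": [[0.249,0.7334,-0.06,1.014,0.33],[0.249,0.7334,-0.06,1.014,0.33],[0.249,0.7334,-0.06,1.014,0.33],[0.249,0.7334,-0.06,1.014,0.33],[0.249,0.7334,-0.06,1.014,0.33],[0.249,0.7334,-0.06,1.014,0.33],[0.249,0.7334,-0.06,1.014,0.33],[0.249,0.7334,-0.06,1.014,0.33]], "squeeze": 30}}

```text
time_s: 1.87
ee_pos: [310.5, -221.3, 188.3]
ee_rot: [75.6, 89.9, -26.0]
force: [1.1, 0.2, 0.3]
gripper_width: 40.7
```

Call:
{"api": "play_rows", "payload": {"motion": [[0.1422,0.4191,-0.038,0.014,0.33],[0.1422,0.4191,-0.038,0.014,0.33],[0.1422,0.4191,-0.038,0.014,0.33],[0.1422,0.4191,-0.038,0.014,0.33],[0.1422,0.4191,-0.038,0.014,0.33],[0.1422,0.4191,-0.038,0.014,0.33],[0.1422,0.4191,-0.038,0.014,0.33],[0.1422,0.4191,-0.038,0.014,0.33]]}}

```text
time_s: 2.53
ee_pos: [417.3, 93.6, 159.9]
ee_rot: [100.1, 89.9, -1.0]
force: [1.0, -0.5, -0.9]
gripper_width: 30.1
```

Call:
{"api": "play_rows", "payload": {"motion": [[0.038,0.112,-0.01,0,0.33],[0.038,0.112,-0.01,0,0.33],[0.038,0.112,-0.01,0,0.33],[0.038,0.112,-0.01,0,0.33],[0.038,0.112,-0.01,0,0.33],[0.038,0.112,-0.01,0,0.33],[0.038,0.112,-0.01,0,0.33],[0.038,0.112,-0.01,0,0.33]]}}

```text
time_s: 3.2
ee_pos: [454.7, 202.1, 150.0]
ee_rot: [39.6, 90.0, -61.7]
force: [-0.4, -0.3, -0.5]
gripper_width: 29.8
```

```bash
cat > st.py <<'E'
from workcell import sensors
from scipy.spatial.transform import Rotation as Ro
import numpy as np
def st():
    s=sensors.state(); R=Ro.from_euler("xyz",s["ee_rot"],degrees=True).as_matrix()
    print("t",s["time_s"],"pos",s["ee_pos"].round(1),"tooly",np.degrees(np.arctan2(R[1,1],R[0,1])).round(2),"F",s["force"].round(1),"w",round(s["gripper_width"],1),"q",s["qpos"].round(1))
E
python3 -c "
from st import st;st()"
```

```text
t 3.2 pos [454.7 202.1 150. ] tooly -11.27 F [-0.4 -0.3 -0.5] w 29.8 q [ 22.6  14.4 105.2  -0.   60.4  33.9]
```

Call:
{"api": "play_rows", "payload": {"motion": [[-0.0022,-0.0065,-0.02,0,0.33],[-0.0022,-0.0065,-0.05,0,0.33],[-0.0022,-0.0065,-0.08,0,0.33],[-0.0022,-0.0065,-0.1,0,0.33],[-0.0022,-0.0065,-0.114,0,0.33],[-0.0022,-0.0065,-0.114,0,0.33],[-0.0022,-0.0065,-0.114,0,0.33],[-0.0022,-0.0065,-0.114,0,0.33]]}}

```text
time_s: 3.87
ee_pos: [453.7, 196.7, 36.9]
ee_rot: [121.9, 89.9, 20.7]
force: [0.5, 0.4, 0.1]
gripper_width: 30.0
```

```bash
python3 -c "
from st import st;st()
from workcell import grab_frame
import cv2
f=grab_frame('side');cv2.imwrite('pics/g1.png',cv2.resize(f['img'][170:300,220:400],None,fx=4,fy=4,interpolation=2))"
```

```text
t 3.8667 pos [453.7 196.7  36.9] tooly -11.23 F [0.5 0.4 0.1] w 30.0 q [ 22.1  21.9 113.9  -0.   44.   33.3]
```

View pics/g1.png

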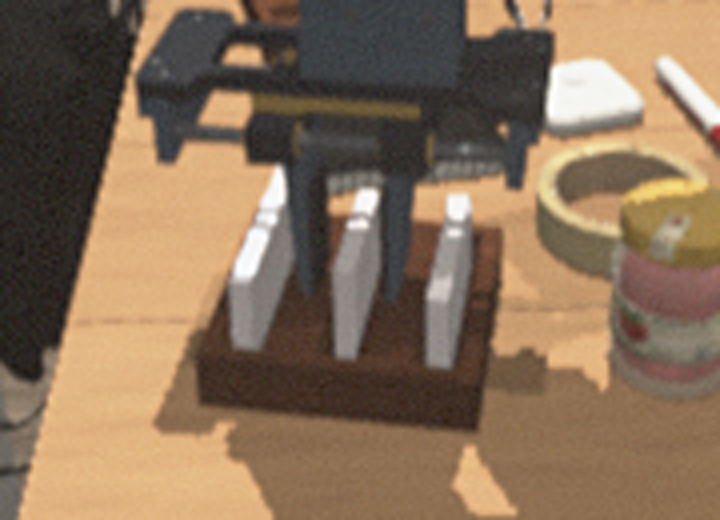

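The picture shows the fingers straddling the middle (stray) tag, at about (350,280) in the crop. The neighbouring tags are clear. Closing.

Call:
{"api": "play_rows", "payload": {"motion": [[-0.001,-0.001,0,0,0],[-0.001,-0.001,0,0,0],[-0.001,-0.001,0,0,0],[-0.001,-0.001,0,0,0],[-0.001,-0.001,0,0,0],[-0.001,-0.001,0,0,0],[-0.001,-0.001,0,0,0],[-0.001,-0.001,0,0,0]], "squeeze": 25}}

```text
time_s: 4.58
ee_pos: [452.1, 196.0, 36.2]
ee_rot: [114.8, 90.0, 13.7]
force: [-0.8, -1.5, 5.8]
gripper_width: 9.9
```

```bash
python3 -c "
from st import st;st()"
```

```text
t 4.5833 pos [452.1 196.   36.2] tooly -11.17 F [-0.8 -1.5  5.8] w 9.9 q [ 22.1  21.9 114.1  -0.   44.   33.3]
```

Call:
{"api": "play_rows", "payload": {"motion": [[0,0,0.015,0,0],[0,0,0.035,0,0],[0,0,0.06,0,0],[0,0,0.09,0,0],[0,0,0.114,0,0],[0,0,0.114,0,0],[0,0,0.114,0,0],[0,0,0.114,0,0]]}}

```text
time_s: 5.25
ee_pos: [451.1, 195.6, 148.8]
ee_rot: [-54.5, 89.9, -155.7]
force: [0.8, -0.2, -0.9]
gripper_width: 10.1
```

Call:
{"api": "play_rows", "payload": {"motion": [[0.0126,-0.3195,0,-1.16,0],[0.0126,-0.3195,0,-1.16,0],[0.0126,-0.3195,0,-1.16,0],[0.0126,-0.3195,0,-1.16,0],[0.0126,-0.3195,0,-1.16,0],[0.0126,-0.3195,0,-1.16,0],[0.0126,-0.3195,0,-1.16,0],[0.0126,-0.3195,0,-1.16,0]]}}

```text
time_s: 5.92
ee_pos: [463.2, -126.5, 148.0]
ee_rot: [-20.7, 89.8, -179.7]
force: [1.4, 1.2, -0.9]
gripper_width: 9.9
```

```bash
python3 -c "
from st import st;st()"
```

```text
t 5.9167 pos [ 463.2 -126.5  148. ] tooly -68.92 F [ 1.4  1.2 -0.9] w 9.9 q [-1.660e+01  1.310e+01  1.073e+02 -1.000e-01  5.970e+01  5.230e+01]
```

Call:
{"api": "play_rows", "payload": {"motion": [[0.0015,0.003,-0.02,-0.153,0],[0.0015,0.003,-0.04,-0.153,0],[0.0015,0.003,-0.06,-0.153,0],[0.0015,0.003,-0.068,-0.153,0],[0.0015,0.003,-0.068,-0.153,0],[0.0015,0.003,-0.068,-0.153,0],[0.0015,0.003,-0.068,-0.153,0],[0.0015,0.003,-0.068,-0.153,0]]}}

```text
time_s: 6.58
ee_pos: [466.8, -120.6, 82.6]
ee_rot: [149.2, 89.9, -18.1]
force: [0.3, -0.6, -0.6]
gripper_width: 9.6
```

```bash
python3 -c "
from st import st;st()
from workcell import grab_frame
import cv2
f=grab_frame('side');cv2.imwrite('pics/p1.png',cv2.resize(f['img'][90:210,230:380],None,fx=5,fy=5,interpolation=2))
f=grab_frame('top');cv2.imwrite('pics/p1t.png',cv2.resize(f['img'][110:230,330:480],None,fx=5,fy=5,interpolation=2))"
```

```text
t 6.5833 pos [ 466.8 -120.6   82.6] tooly -77.21 F [ 0.3 -0.6 -0.6] w 9.6 q [-15.9  17.4 112.4  -0.   50.   61.4]
```

View pics/p1.png

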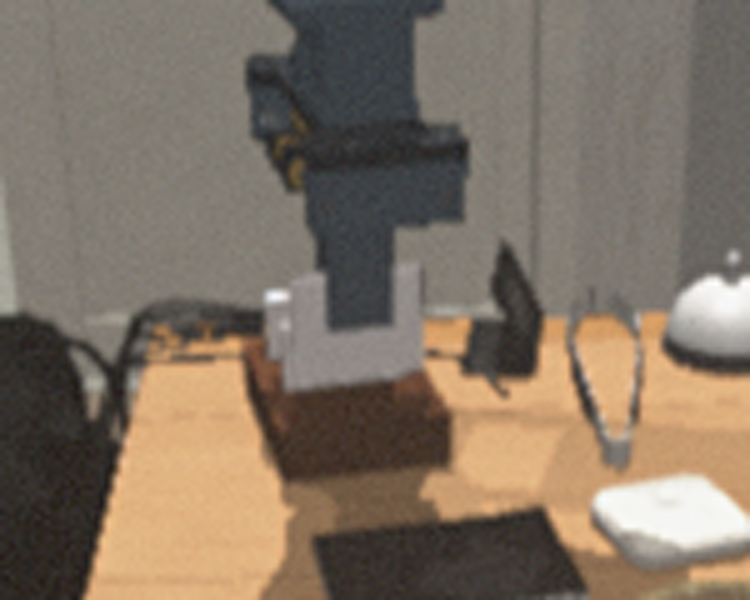

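View pics/p1t.png

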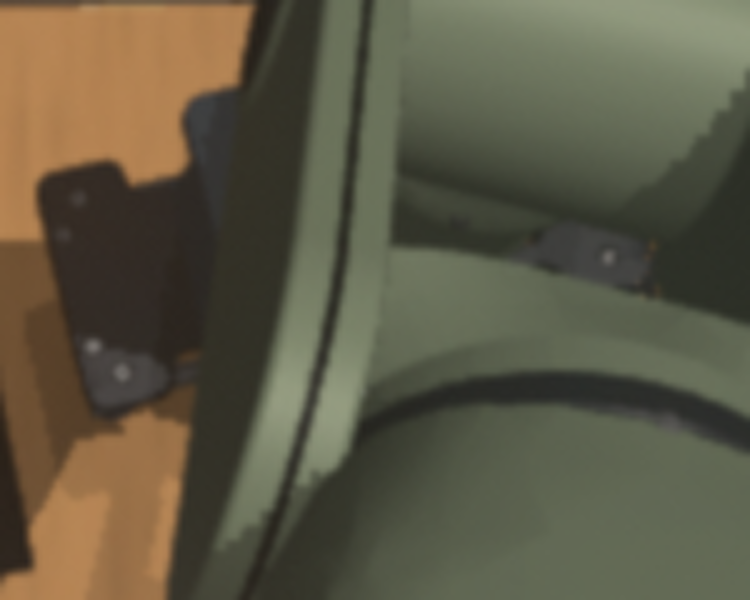

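Call:
{"api": "play_rows", "payload": {"motion": [[-0.001,-0.0027,-0.008,-0.006,0],[-0.001,-0.0027,-0.014,-0.006,0],[-0.001,-0.0027,-0.014,-0.006,0],[-0.001,-0.0027,-0.014,-0.006,0],[-0.001,-0.0027,-0.014,-0.006,0],[-0.001,-0.0027,-0.014,-0.006,0],[-0.001,-0.0027,-0.014,-0.006,0],[-0.001,-0.0027,-0.014,-0.006,0]]}}

```text
time_s: 7.35
ee_pos: [465.1, -123.3, 67.9]
ee_rot: [138.0, 90.0, -29.6]
force: [-0.3, -0.5, -0.2]
gripper_width: 9.6
```

```bash
python3 -c "
from st import st;st()"
```

```text
t 7.35 pos [ 465.1 -123.3   67.9] tooly -77.58 F [-0.3 -0.5 -0.2] w 9.6 q [-16.2  18.5 113.5  -0.   47.9  61.4]
```

Call:
{"api": "play_rows", "payload": {"motion": [[-0.0003,-0.0003,-0.004,0,0],[-0.0003,-0.0003,-0.008,0,0],[-0.0003,-0.0003,-0.012,0,0],[-0.0003,-0.0003,-0.016,0,0],[-0.0003,-0.0003,-0.019,0,0],[-0.0003,-0.0003,-0.021,0,0],[-0.0003,-0.0003,-0.021,0,0],[-0.0003,-0.0003,-0.021,0,0]]}}

```text
time_s: 8.02
ee_pos: [464.8, -123.8, 46.5]
ee_rot: [81.7, 90.0, -85.8]
force: [1.4, -2.4, -2.1]
gripper_width: 10.4
```

Going in with little force. Pushing it the rest of the way.

Call:
{"api": "play_rows", "payload": {"motion": [[0,0,-0.003,0,0],[0,0,-0.006,0,0],[0,0,-0.009,0,0],[0,0,-0.011,0,0],[0,0,-0.011,0,0],[0,0,-0.011,0,0],[0,0,-0.011,0,0],[0,0,-0.011,0,0]]}}

```text
time_s: 8.68
ee_pos: [464.9, -123.8, 36.2]
ee_rot: [127.5, 89.9, -40.1]
force: [-0.7, -2.7, 5.7]
gripper_width: 9.6
```

```bash
python3 -c "
from st import st;st()
from workcell import grab_frame
import cv2
f=grab_frame('side');cv2.imwrite('pics/p2.png',cv2.resize(f['img'][90:210,230:380],None,fx=5,fy=5,interpolation=2))"
```

```text
t 8.6833 pos [ 464.9 -123.8   36.2] tooly -77.57 F [-0.7 -2.7  5.7] w 9.6 q [-16.3  21.1 115.6  -0.   43.3  61.3]
```

View pics/p2.png

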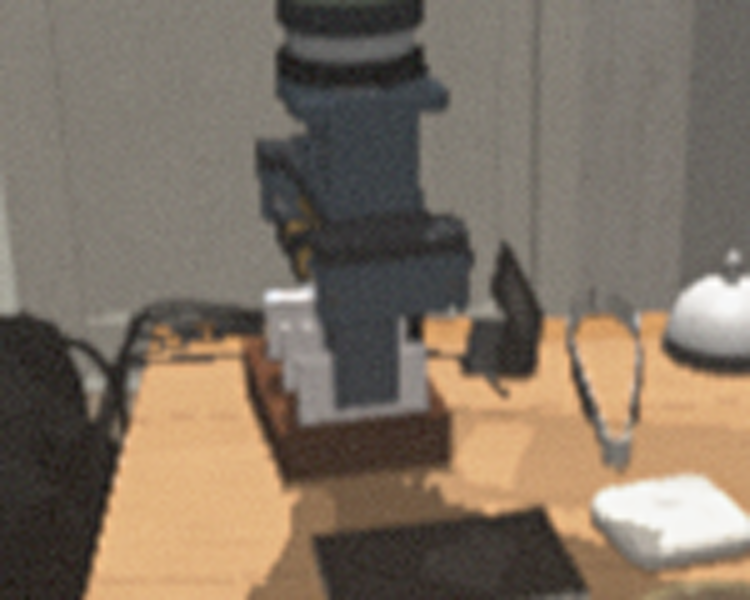

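The tag stands in the free slot (front at about (360,390)), at the same height as it was picked. Releasing and rising.

Call:
{"api": "play_rows", "payload": {"motion": [[0,0,0,0,0.33],[0,0,0,0,0.33],[0,0,0,0,0.33],[0,0,0,0,0.33],[0,0,0.03,0,0.33],[0,0,0.06,0,0.33],[0,0,0.09,0,0.33],[0,0,0.114,0,0.33]]}}

```text
time_s: 9.4
ee_pos: [464.9, -123.5, 151.5]
ee_rot: [161.1, 89.9, -6.4]
force: [-0.4, -0.1, -0.1]
gripper_width: 30.2
```

```bash
python3 -c "
from st import st;st()"
```

```text
t 9.4 pos [ 464.9 -123.5  151.5] tooly -77.58 F [-0.4 -0.1 -0.1] w 30.2 q [-16.3  12.9 107.1   0.   60.   61.3]
```

Call:
{"api": "play_rows", "payload": {"motion": [[-0.0513,0.3542,0,1.159,0.33],[-0.0513,0.3542,0,1.159,0.33],[-0.0513,0.3542,0,1.159,0.33],[-0.0513,0.3542,0,1.159,0.33],[-0.0513,0.3542,0,1.159,0.33],[-0.0513,0.3542,0,1.159,0.33],[-0.0513,0.3542,0,1.159,0.33],[-0.0513,0.3542,0,1.159,0.33]]}}

```text
time_s: 10.07
ee_pos: [415.8, 208.3, 149.6]
ee_rot: [-68.1, 90.0, -178.0]
force: [1.5, -0.3, 0.2]
gripper_width: 30.3
```

Run:
```python
from st import st;st()
from workcell import grab_frame,finder
import cv2,pickle
from geo import *
f=grab_frame('top');pickle.dump(f,open("top1.pkl","wb"));cv2.imwrite('pics/p3t.png',cv2.resize(f['img'][110:310,160:480],None,fx=2.5,fy=2.5,interpolation=2))
```

```text
t 10.0667 pos [415.8 208.3 149.6] tooly -19.92 F [ 1.5 -0.3  0.2] w 30.3 q [ 25.2  11.6 109.1   0.   59.3  45.1]
```

View pics/p3t.png

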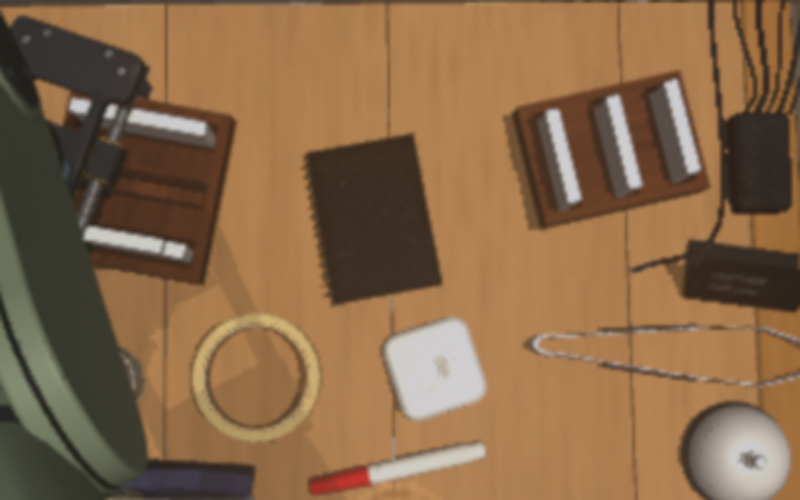

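Call:
{"api": "play_rows", "payload": {"motion": [[-0.0035,0.024,-0.02,0.159,0.33],[-0.0035,0.024,-0.05,0.159,0.33],[-0.0035,0.024,-0.06,0.159,0.33],[-0.0035,0.024,-0.06,0.159,0.33],[-0.0035,0.024,-0.06,0.159,0.33],[-0.0035,0.024,-0.06,0.159,0.33],[-0.0035,0.024,-0.06,0.159,0.33],[-0.0035,0.024,-0.06,0.159,0.33]]}}

```text
time_s: 10.78
ee_pos: [414.2, 230.4, 90.8]
ee_rot: [129.0, 89.9, 27.8]
force: [0.3, -0.2, 0.3]
gripper_width: 30.1
```

Run:
```python
from st import st;st()
import pickle,cv2
from geo import *
T=pickle.load(open("top1.pkl","rb"));T0=pickle.load(open("top0.pkl","rb"))
g=T["img"].min(axis=2)
m=(g>150).astype(np.uint8); m[:,:360]=0;m[:140]=0;m[225:]=0
n,l,s_,c=cv2.connectedComponentsWithStats(m)
for i in range(1,n):
    if s_[i][4]>60:
        ys,xs=np.where(l==i); w=np.array([ray(T,(x,y),64)[:2] for x,y in zip(xs,ys)],np.float32); print("short tag",cv2.minAreaRect(w))
g=T0["img"].max(axis=2); m=(g<75).astype(np.uint8); m[:,:275]=0;m[:,345:]=0;m[:155]=0;m[240:]=0
n,l,s_,c=cv2.connectedComponentsWithStats(m); i=1+np.argmax(s_[1:,4]); ys,xs=np.where(l==i)
w=np.array([ray(T0,(x,y),16)[:2] for x,y in zip(xs,ys)],np.float32); r=cv2.minAreaRect(w);print("pad",r,w.mean(0)); print(cv2.boxPoints(r))
```

```text
t 10.7833 pos [414.2 230.4  90.8] tooly -11.22 F [ 0.3 -0.2  0.3] w 30.1 q [ 27.7  16.2 112.9   0.   50.8  38.9]
short tag ((485.2388000488281, -211.37136840820312), (68.31710815429688, 8.92027759552002), 12.3177490234375)
short tag ((474.1995544433594, -167.8961639404297), (68.54178619384766, 9.003562927246094), 12.385527610778809)
short tag ((464.3394470214844, -122.997314453125), (68.35250854492188, 8.941747665405273), 12.243887901306152)
pad ((425.45623779296875, 17.111347198486328), (116.16189575195312, 83.871337890625), 9.786999702453613) [425.05298   16.789375]
[[361.0921    48.563763]
 [375.34906  -34.086956]
 [489.82037  -14.341068]
 [475.56342   68.30965 ]]
```

Call:
{"api": "play_rows", "payload": {"motion": [[-0.0006,0.0003,-0.02,0,0.33],[-0.0006,0.0003,-0.04,0,0.33],[-0.0006,0.0003,-0.055,0,0.33],[-0.0006,0.0003,-0.055,0,0.33],[-0.0006,0.0003,-0.055,0,0],[-0.0006,0.0003,-0.055,0,0],[-0.0006,0.0003,-0.055,0,0],[-0.0006,0.0003,-0.055,0,0]], "squeeze": 30}}

```text
time_s: 11.45
ee_pos: [413.7, 231.0, 35.9]
ee_rot: [126.3, 89.8, 25.2]
force: [-0.1, 0.5, 3.0]
gripper_width: 10.0
```

Call:
{"api": "play_rows", "payload": {"motion": [[0,0,0,0,0],[0,0,0,0,0],[0,0,0.01,0,0],[0,0,0.03,0,0],[0,0,0.06,0,0],[0,0,0.09,0,0],[0,0,0.114,0,0],[0,0,0.114,0,0]]}}

```text
time_s: 12.12
ee_pos: [415.6, 232.2, 153.6]
ee_rot: [129.4, 89.4, 28.2]
force: [0.8, 0.5, 0.4]
gripper_width: 10.0
```

```bash
python3 -c "
from st import st;st()
from workcell import grab_frame
import cv2
f=grab_frame('side');cv2.imwrite('pics/q1.png',cv2.resize(f['img'][120:290,220:400],None,fx=3.5,fy=3.5,interpolation=2))"
```

```text
t 12.1167 pos [415.6 232.2 153.6] tooly -11.17 F [0.8 0.5 0.4] w 10.0 q [ 27.8  12.  107.9   0.   59.5  39. ]
```

View pics/q1.png

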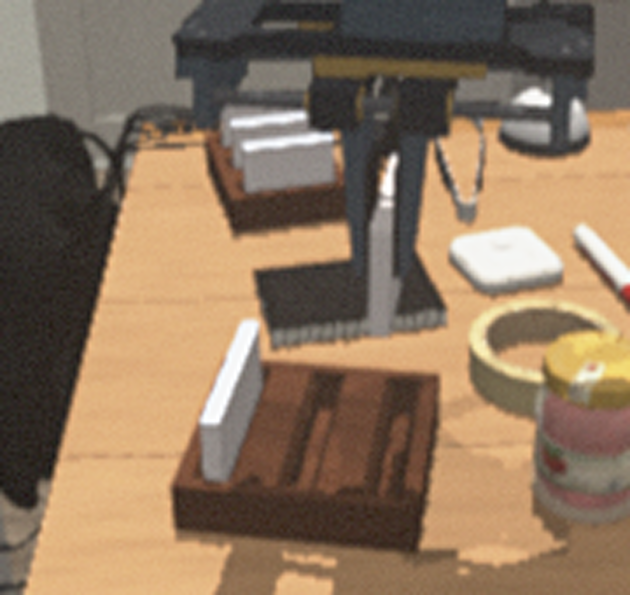

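Call:
{"api": "play_rows", "payload": {"motion": [[0.033,-0.183,0,-1.204,0],[0.033,-0.183,0,-1.204,0],[0.033,-0.183,0,-1.204,0],[0.033,-0.183,0,-1.204,0],[0.033,-0.183,0,-1.204,0],[0.033,-0.183,0,-1.204,0],[0.033,-0.183,0,-1.204,0],[0.033,-0.183,0,-1.204,0]]}}

```text
time_s: 12.83
ee_pos: [444.6, 46.8, 147.1]
ee_rot: [-16.3, 89.8, -175.3]
force: [0.0, 0.2, -0.5]
gripper_width: 10.1
```

Call:
{"api": "play_rows", "payload": {"motion": [[0,0,-0.02,-0.204,0],[0,0,-0.04,-0.204,0],[0,0,-0.06,-0.204,0],[0,0,-0.08,-0.204,0],[0,0,-0.09,-0.204,0],[0,0,-0.09,-0.204,0],[0,0,-0.09,-0.204,0],[0,0,-0.09,-0.204,0]]}}

```text
time_s: 13.5
ee_pos: [445.9, 47.6, 58.7]
ee_rot: [35.3, 90.0, -134.9]
force: [-0.3, 0.9, -0.6]
gripper_width: 9.7
```

```bash
python3 -c "
from st import st;st()
from workcell import grab_frame
import cv2
f=grab_frame('side');cv2.imwrite('pics/q2.png',cv2.resize(f['img'][120:290,220:400],None,fx=3.5,fy=3.5,interpolation=2))"
```

```text
t 13.5 pos [445.9  47.6  58.7] tooly -80.16 F [-0.3  0.9 -0.6] w 9.7 q [  4.6  16.8 118.2  -0.   45.1  84.8]
```

View pics/q2.png

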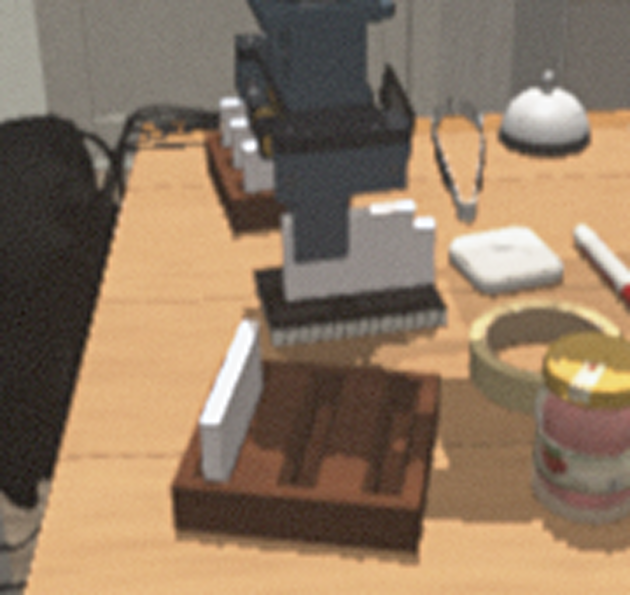

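The tag hovers upright over the pad, with its label face (notch upper right at about (425,220)) towards the side camera. Lowering it to contact.

Call:
{"api": "play_rows", "payload": {"motion": [[0.001,0,-0.004,0,0],[0.001,0,-0.008,0,0],[0.001,0,-0.01,0,0],[0.001,0,-0.011,0,0],[0.001,0,-0.012,0,0],[0.001,0,-0.013,0,0],[0.001,0,-0.0132,0,0],[0.001,0,-0.0132,0,0]]}}

```text
time_s: 14.22
ee_pos: [446.8, 47.6, 45.5]
ee_rot: [82.2, 90.0, -88.0]
force: [-0.2, -0.3, -0.5]
gripper_width: 9.9
```

```bash
python3 -c "
from st import st;st()"
```

```text
t 14.2167 pos [446.8  47.6  45.5] tooly -80.16 F [-0.2 -0.3 -0.5] w 9.9 q [  4.6  18.  118.9  -0.   43.   84.8]
```

Call:
{"api": "play_rows", "payload": {"motion": [[0,0,-0.0003,0,0],[0,0,-0.0006,0,0],[0,0,-0.0009,0,0],[0,0,-0.0012,0,0],[0,0,-0.0012,0,0],[0,0,-0.0012,0,0],[0,0,-0.0012,0,0],[0,0,-0.0012,0,0]]}}

```text
time_s: 14.88
ee_pos: [446.8, 47.6, 44.3]
ee_rot: [110.0, 90.0, -60.1]
force: [-0.2, -0.2, -0.7]
gripper_width: 10.2
```

```bash
python3 -c "
from st import st;st()"
```

```text
t 14.8833 pos [446.8  47.6  44.3] tooly -80.16 F [-0.2 -0.2 -0.7] w 10.2 q [  4.6  18.1 119.   -0.   42.9  84.8]
```

Call:
{"api": "play_rows", "payload": {"motion": [[0,0,-0.0004,0,0],[0,0,-0.0008,0,0],[0,0,-0.0012,0,0],[0,0,-0.0016,0,0],[0,0,-0.002,0,0],[0,0,-0.002,0,0],[0,0,-0.002,0,0],[0,0,-0.002,0,0]]}}

```text
time_s: 15.55
ee_pos: [446.8, 47.6, 42.3]
ee_rot: [85.5, 90.0, -84.7]
force: [-0.1, 1.4, -0.9]
gripper_width: 9.9
```

```bash
python3 -c "
from st import st;st()
from workcell import grab_frame
import cv2
f=grab_frame('side');cv2.imwrite('pics/q3.png',cv2.resize(f['img'][160:230,280:360],None,fx=8,fy=8,interpolation=2))"
```

```text
t 15.55 pos [446.8  47.6  42.3] tooly -80.15 F [-0.1  1.4 -0.9] w 9.9 q [  4.6  18.3 119.2  -0.   42.6  84.8]
```

View pics/q3.png

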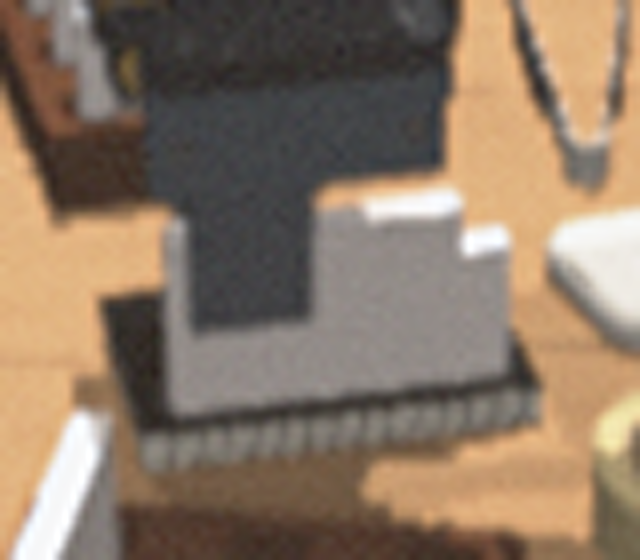

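Call:
{"api": "play_rows", "payload": {"motion": [[0,0,-0.0004,0,0],[0,0,-0.0008,0,0],[0,0,-0.0012,0,0],[0,0,-0.0016,0,0],[0,0,-0.002,0,0],[0,0,-0.002,0,0],[0,0,-0.002,0,0],[0,0,-0.002,0,0]]}}

```text
time_s: 16.27
ee_pos: [446.9, 47.6, 41.9]
ee_rot: [167.1, 90.0, -3.0]
force: [-3.9, 0.1, 15.8]
gripper_width: 9.9
```

```bash
python3 -c "
from st import st;st()
from geo import *
from workcell import grab_frame
f=grab_frame('side')
# predict tag bottom edge pixels for several z
a=np.radians(9.8);A=np.array([np.cos(a),np.sin(a)]);b=np.array([-A[1],A[0]])
tcp=np.array([446.8,47.6]);c=tcp-27.3*A
import cv2
im=cv2.resize(f['img'][160:230,280:360],None,fx=8,fy=8,interpolation=2)
for z,col in ((8,(0,0,255)),(12,(0,255,255)),(16,(0,255,0))):
    p=np.array([[*(c+5*b+s*50*A),z] for s in(-1,1)]+[[*(c+5*b+s*50*A),z+58] for s in(1,-1)])
    q=(proj(f,p)-[280,160]+.5)*8
    cv2.polylines(im,[q.astype(int)],True,col,1)
cv2.imwrite('pics/q4.png',im)"
```

```text
t 16.2667 pos [446.9  47.6  41.9] tooly -80.16 F [-3.9  0.1 15.8] w 9.9 q [  4.6  18.3 119.2  -0.   42.4  84.8]
```

View pics/q4.png

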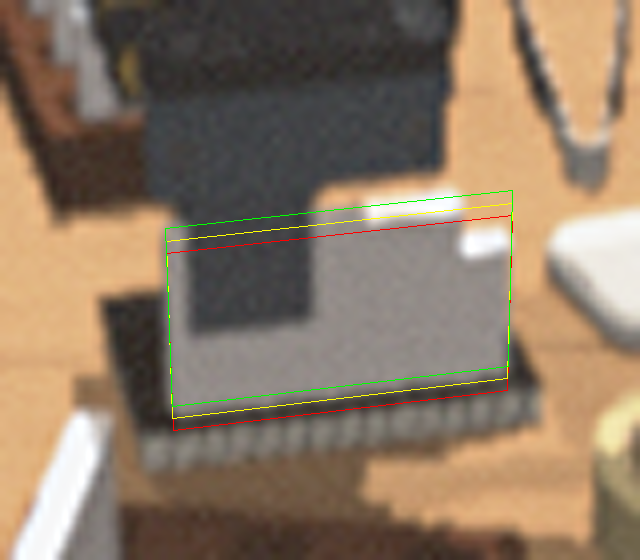

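Call:
{"api": "play_rows", "payload": {"motion": [[0,0,0.0018,0,0],[0,0,0.0018,0,0],[0,0,0.0018,0,0.2],[0,0,0.0018,0,0.3],[0,0,0.0018,0,1],[0,0,0.0018,0,1],[0,0,0.0018,0,1],[0,0,0.0018,0,1]]}}

```text
time_s: 16.98
ee_pos: [446.7, 47.6, 42.0]
ee_rot: [14.1, 90.0, -156.1]
force: [0.2, 0.2, -0.4]
gripper_width: 47.0
```

```bash
python3 -c "
from st import st;st()
from workcell import grab_frame
import cv2
f=grab_frame('side');cv2.imwrite('pics/q5.png',cv2.resize(f['img'][140:240,260:380],None,fx=5,fy=5,interpolation=2))"
```

```text
t 16.9833 pos [446.7  47.6  42. ] tooly -80.15 F [ 0.2  0.2 -0.4] w 47.0 q [  4.6  18.3 119.2  -0.   42.5  84.8]
```

View pics/q5.png

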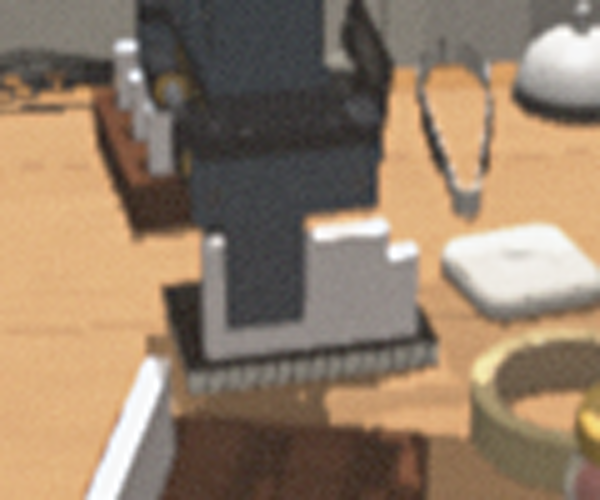

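Call:
{"api": "play_rows", "payload": {"motion": [[0,0,0.008,0,1],[0,0,0.017,0,1],[0,0,0.017,0,1],[0,0,0.017,0,1],[0,0,0.017,0,1],[0.002,-0.012,0.017,0,1],[0.0035,-0.02,0.017,0,1],[0.005,-0.03,0.017,0,1]]}}

```text
time_s: 17.7
ee_pos: [451.7, 17.2, 59.0]
ee_rot: [-7.6, 90.0, -177.7]
force: [0.1, -0.4, -0.1]
gripper_width: 91.1
```

Call:
{"api": "play_rows", "payload": {"motion": [[0.001,-0.006,0,0,1],[0.002,-0.011,0,0,1],[0.0026,-0.015,0,0,1],[0.0033,-0.019,0,0,1],[0.004,-0.023,0,0,1],[0.0046,-0.027,0,0,1],[0.0046,-0.027,0,0,1],[0.0046,-0.027,0,0,1]]}}

```text
time_s: 18.37
ee_pos: [456.4, -9.5, 59.1]
ee_rot: [-7.3, 90.0, -177.5]
force: [-0.4, 0.0, -0.3]
gripper_width: 91.0
```

```bash
python3 -c "
from st import st;st()
from workcell import grab_frame
import cv2
f=grab_frame('side');cv2.imwrite('pics/q6.png',cv2.resize(f['img'][140:240,260:380],None,fx=5,fy=5,interpolation=2))"
```

```text
t 18.3667 pos [456.4  -9.5  59.1] tooly -80.18 F [-0.4  0.  -0.3] w 91.0 q [ -2.6  17.4 117.1  -0.   45.5  77.5]
```

View pics/q6.png

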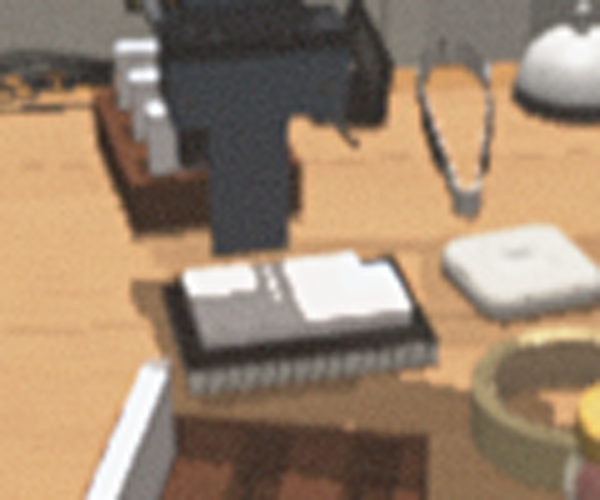

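The tag lies flat on the pad with its label face up and the notch at about (355,260). Rising to see it.

Call:
{"api": "play_rows", "payload": {"motion": [[0,0,0.04,0,1],[0,0,0.08,0,1],[0.02,-0.03,0.12,0,1],[0.04,-0.07,0.12,0,1],[0.06,-0.1,0.12,0,1],[0.06,-0.13,0.12,0,1],[0.06,-0.15,0.12,0,1],[0.06,-0.15,0.12,0,1]]}}

```text
time_s: 19.08
ee_pos: [516.8, -162.8, 178.9]
ee_rot: [86.4, 89.9, -84.0]
force: [0.0, 0.5, -0.1]
gripper_width: 91.1
```

```bash
python3 -c "
from st import st;st()
from workcell import grab_frame
import cv2,pickle
f=grab_frame('side');pickle.dump(f,open('side2.pkl','wb'));cv2.imwrite('pics/q7.png',cv2.resize(f['img'][160:230,280:360],None,fx=8,fy=8,interpolation=2))
f=grab_frame('top');pickle.dump(f,open('top2.pkl','wb'));cv2.imwrite('pics/q7t.png',cv2.resize(f['img'][110:310,160:480],None,fx=2.5,fy=2.5,interpolation=2))"
```

```text
t 19.0833 pos [ 516.8 -162.8  178.9] tooly -80.35 F [ 0.   0.5 -0.1] w 91.1 q [-18.6  16.8  97.2  -0.1  66.   61.7]
```

View pics/q7.png

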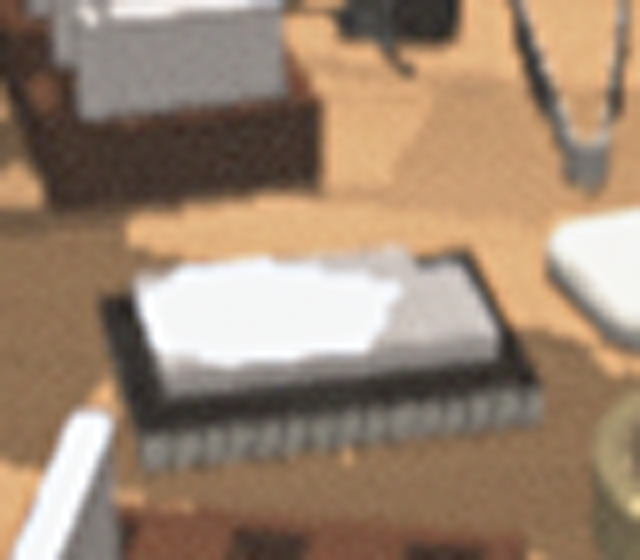

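View pics/q7t.png

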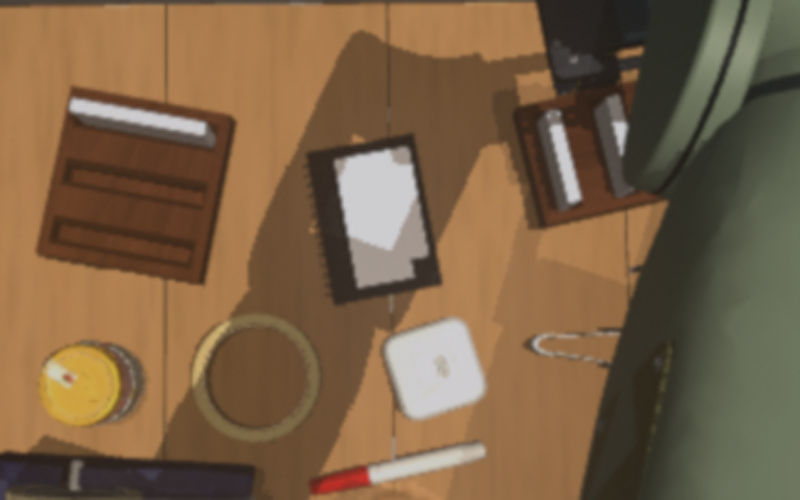

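Run:
```python
import pickle,cv2
from geo import *
T=pickle.load(open("top2.pkl","rb"));S=pickle.load(open("side2.pkl","rb"))
im=T["img"].astype(int); g=im.min(axis=2)
for th in(85,105,120):
    m=(g>th).astype(np.uint8); m[:,:285]=0;m[:,340:]=0;m[:160]=0;m[235:]=0
    n,l,s_,c=cv2.connectedComponentsWithStats(m); i=1+np.argmax(s_[1:,4]); ys,xs=np.where(l==i)
    w=np.array([ray(T,(x,y),24)[:2] for x,y in zip(xs,ys)],np.float32); r=cv2.minAreaRect(w);print(r,s_[i])
    c=np.array(r[0])
a=np.radians(9.8);A=np.array([np.cos(a),np.sin(a)]);b=np.array([-A[1],A[0]])
o=np.array([280,160]);out=cv2.resize(S["img"][160:230,280:360],None,fx=8,fy=8,interpolation=2)
for z,col in((22,(0,0,255)),(26,(0,255,0))):
    p=np.array([[*(c+sx*50*A+sy*29*b),z] for sx,sy in((1,1),(1,-1),(-1,-1),(-1,1))])
    cv2.polylines(out,[((proj(S,p)-o+.5)*8).astype(int)],True,col,1)
cv2.imwrite("pics/q8.png",out)
```

```text
((426.5732727050781, 9.01388168334961), (101.3036880493164, 60.23781204223633), 9.583291053771973) [ 294  169   37   56 1576]
((426.56463623046875, 9.074337005615234), (99.94347381591797, 59.43809127807617), 9.58114242553711) [ 294  169   37   56 1530]
((426.3145446777344, 9.141437530517578), (98.79190826416016, 57.52833938598633), 9.575809478759766) [ 294  169   37   56 1489]
```

View pics/q8.png

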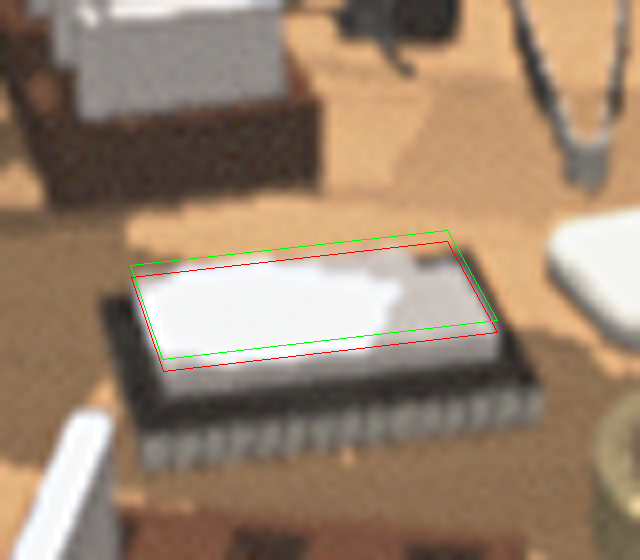

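Call:
{"api": "play_rows", "payload": {"motion": [[-0.064,0.176,-0.02,0,0.74],[-0.064,0.176,-0.05,0,0.74],[-0.064,0.176,-0.07,0,0.74],[-0.064,0.176,-0.1,0,0.74],[-0.064,0.176,-0.12,0,0.74],[-0.064,0.176,-0.13,0,0.74],[-0.064,0.176,-0.13,0,0.74],[-0.064,0.176,-0.13,0,0.74]]}}

```text
time_s: 19.85
ee_pos: [450.9, 18.0, 48.6]
ee_rot: [-8.7, 89.8, -178.6]
force: [0.2, -0.2, -0.2]
gripper_width: 67.4
```

```bash
python3 -c "
from st import st;st()"
```

```text
t 19.85 pos [450.9  18.   48.6] tooly -79.96 F [ 0.2 -0.2 -0.2] w 67.4 q [  0.8  18.  118.4  -0.   43.9  80.8]
```

Call:
{"api": "play_rows", "payload": {"motion": [[0.002,-0.004,-0.008,-0.005,0.74],[0.002,-0.004,-0.012,-0.005,0.74],[0.002,-0.004,-0.014,-0.005,0.74],[0.002,-0.004,-0.014,-0.005,0.74],[0.002,-0.004,-0.014,-0.005,0.74],[0.002,-0.004,-0.014,-0.005,0.74],[0.002,-0.004,-0.014,-0.005,0.74],[0.002,-0.004,-0.014,-0.005,0.74]]}}

```text
time_s: 20.52
ee_pos: [454.6, 12.5, 35.3]
ee_rot: [159.8, 90.0, -10.7]
force: [0.6, -0.1, 0.5]
gripper_width: 67.5
```

```bash
python3 -c "
from st import st;st()
from workcell import grab_frame
import cv2
f=grab_frame('side');cv2.imwrite('pics/r1.png',cv2.resize(f['img'][140:240,260:380],None,fx=5,fy=5,interpolation=2))"
```

```text
t 20.5167 pos [454.6  12.5  35.3] tooly -80.46 F [ 0.6 -0.1  0.5] w 67.5 q [ 1.00e-01  1.93e+01  1.19e+02 -0.00e+00  4.17e+01  8.06e+01]
```

View pics/r1.png

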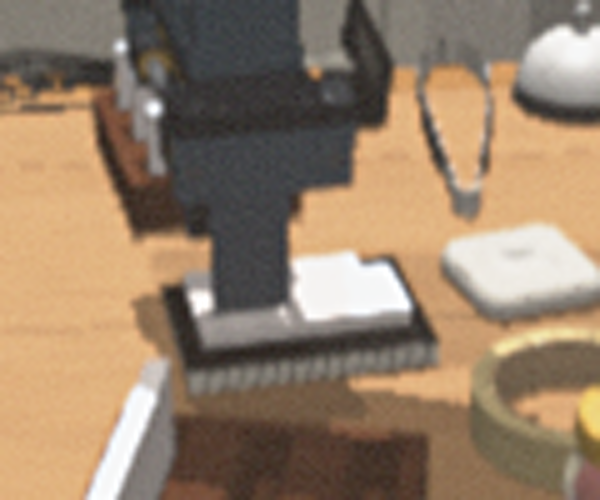

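Call:
{"api": "play_rows", "payload": {"motion": [[-0.001,0.001,-0.003,0,0.74],[-0.001,0.001,-0.006,0,0.74],[-0.001,0.001,-0.009,0,0.74],[-0.001,0.001,-0.012,0,0.74],[-0.001,0.001,-0.015,0,0.74],[-0.001,0.001,-0.017,0,0.74],[-0.001,0.001,-0.017,0,0.74],[-0.001,0.001,-0.017,0,0.74]]}}

```text
time_s: 21.23
ee_pos: [453.3, 13.6, 17.9]
ee_rot: [8.5, 90.0, -162.0]
force: [0.5, -0.3, -1.4]
gripper_width: 67.7
```

Call:
{"api": "play_rows", "payload": {"motion": [[0,0,-0.0005,0,0.74],[0,0,-0.001,0,0.74],[0,0,-0.0015,0,0.74],[0,0,-0.002,0,0.74],[0,0,-0.0025,0,0.74],[0,0,-0.003,0,0.74],[0,0,-0.003,0,0.74],[0,0,-0.003,0,0.74]]}}

```text
time_s: 21.9
ee_pos: [453.4, 13.6, 15.1]
ee_rot: [50.0, 90.0, -120.4]
force: [-0.6, 0.1, 0.3]
gripper_width: 67.7
```

```bash
python3 -c "
from st import st;st()
from workcell import grab_frame
import cv2
f=grab_frame('side');cv2.imwrite('pics/r2.png',cv2.resize(f['img'][140:240,260:380],None,fx=5,fy=5,interpolation=2))"
```

```text
t 21.9 pos [453.4  13.6  15.1] tooly -80.44 F [-0.6  0.1  0.3] w 67.7 q [  0.3  21.1 120.3  -0.   38.6  80.7]
```

View pics/r2.png

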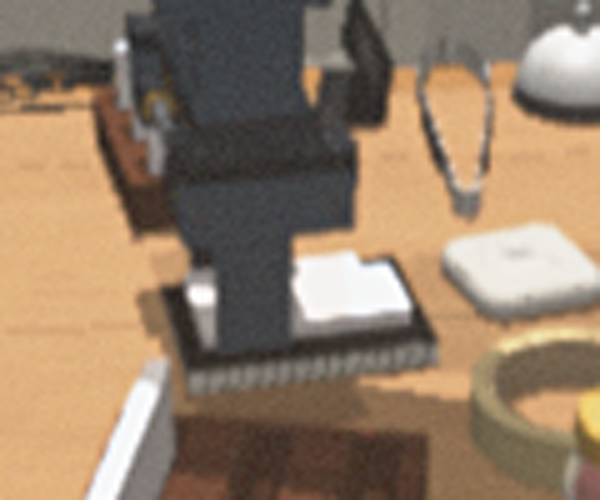

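The fingers sit either side of the plain half, with the near one at about (255,340). The tag's top is at roughly 23 mm and the tips are at 15 mm. I'll go 1 mm lower and close.

Call:
{"api": "play_rows", "payload": {"motion": [[0,0,-0.0005,0,0.74],[0,0,-0.001,0,0.74],[0,0,-0.001,0,0.7],[0,0,-0.001,0,0.6],[0,0,-0.001,0,0.6],[0,0,-0.001,0,0.5],[0,0,-0.001,0,0.5],[0,0,-0.001,0,0.5]], "squeeze": 30}}

```text
time_s: 22.62
ee_pos: [453.4, 13.6, 14.1]
ee_rot: [90.4, 90.0, -80.0]
force: [0.1, 0.2, -0.2]
gripper_width: 57.6
```

```bash
python3 -c "
from st import st;st()"
```

```text
t 22.6167 pos [453.4  13.6  14.1] tooly -80.44 F [ 0.1  0.2 -0.2] w 57.6 q [  0.3  21.2 120.4  -0.   38.4  80.7]
```

Call:
{"api": "play_rows", "payload": {"motion": [[0,0,0,0,0.3],[0,0,0,0,0.3],[0,0,0.003,0,0.3],[0,0,0.008,0,0.3],[0,0,0.015,0,0.3],[0,0,0.022,0,0.3],[0,0,0.03,0,0.3],[0,0,0.03,0,0.3]], "squeeze": 35}}

```text
time_s: 23.28
ee_pos: [454.8, 13.6, 46.0]
ee_rot: [169.5, 89.8, -1.0]
force: [-0.3, -0.0, 0.4]
gripper_width: 57.6
```

```bash
python3 -c "
from st import st;st()
from workcell import grab_frame
import cv2
f=grab_frame('side');cv2.imwrite('pics/r3.png',cv2.resize(f['img'][140:240,260:380],None,fx=5,fy=5,interpolation=2))"
```

```text
t 23.2833 pos [454.8  13.6  46. ] tooly -80.44 F [-0.3 -0.   0.4] w 57.6 q [  0.3  18.3 118.4  -0.   43.1  80.7]
```

View pics/r3.png

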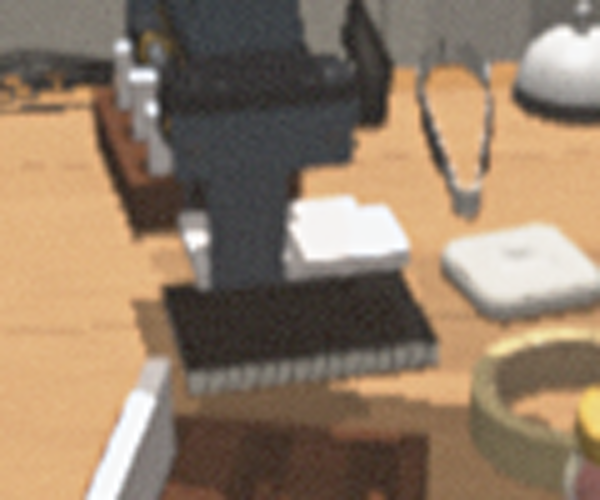

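Call:
{"api": "play_rows", "payload": {"motion": [[0.004,0.002,0.015,0,0.3],[0.008,0.004,0.035,0,0.3],[0.014,0.006,0.06,0,0.3],[0.02,0.009,0.085,0,0.3],[0.025,0.011,0.11,0,0.3],[0.028,0.013,0.13,0,0.3],[0.028,0.013,0.142,0,0.3],[0.028,0.013,0.145,0,0.3]]}}

```text
time_s: 24.0
ee_pos: [482.7, 26.7, 191.3]
ee_rot: [170.9, 89.7, 0.5]
force: [0.3, 0.4, -0.4]
gripper_width: 57.6
```

Call:
{"api": "play_rows", "payload": {"motion": [[0,0,0,0,0.3],[0,0,0,0,0.3],[0,0,0,0,0.3],[0,0,0,0,0.3],[0,0,0,0,0.3],[0,0,0,0,0.3],[0,0,0,0,0.3],[0,0,0,0,0.3]]}}

```text
time_s: 24.67
ee_pos: [481.4, 26.6, 188.9]
ee_rot: [12.2, 90.0, -158.2]
force: [0.2, 0.2, 0.4]
gripper_width: 57.9
```

Run:
```python
from st import st;st()
from workcell import grab_frame,finder
import cv2
from geo import *
f=grab_frame('side');cv2.imwrite('pics/s1.png',cv2.resize(f['img'][60:270,220:420],None,fx=3,fy=3,interpolation=2))
t=grab_frame('top');cv2.imwrite('pics/s1t.png',cv2.resize(t['img'][110:310,160:480],None,fx=2.5,fy=2.5,interpolation=2))
a=finder.spot_point(f,"label_end");b=finder.spot_point(t,"label_end");print(a,b)
if a and b: print(tri([f,t],[a[0]["point"],b[0]["point"]]))
if b: print(ray(t,b[0]["point"],195))
print(ray(t,finder.spot_point(t,"order_pad")[0]["point"],0) if finder.spot_point(t,"order_pad") else None)
print("expected label px",proj(f,[[425.3,17,196]]),proj(t,[[425.3,17,196]]))
```

```text
t 24.6667 pos [481.4  26.6 188.9] tooly -80.44 F [0.2 0.2 0.4] w 57.9 q [  1.8  11.1 103.6  -0.   65.4  82.2]
[{'point': [317.1, 133.4], 'conf': 0.75}] [{'point': [309.1, 184.4], 'conf': 0.62}]
[426.19875965  16.93569741 186.12248155]
[423.82844331  17.10725475 195.        ]
None
expected label px [[318.26139975 129.1488477 ]] [[309.16108732 183.3511588 ]]
```

View pics/s1.png

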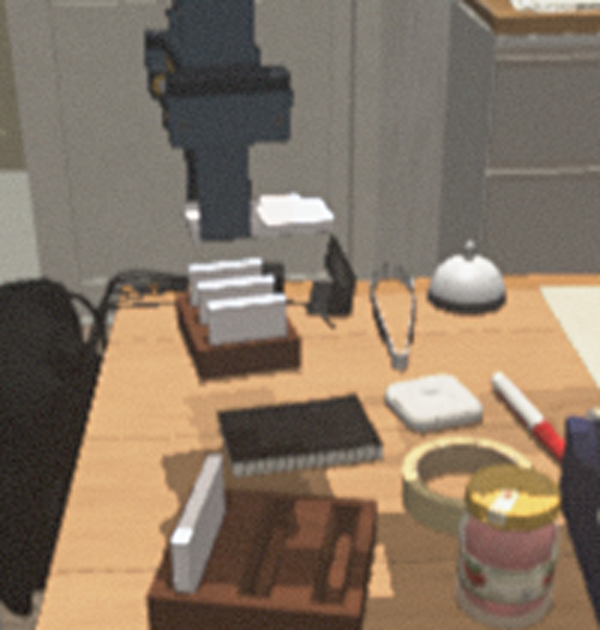

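View pics/s1t.png

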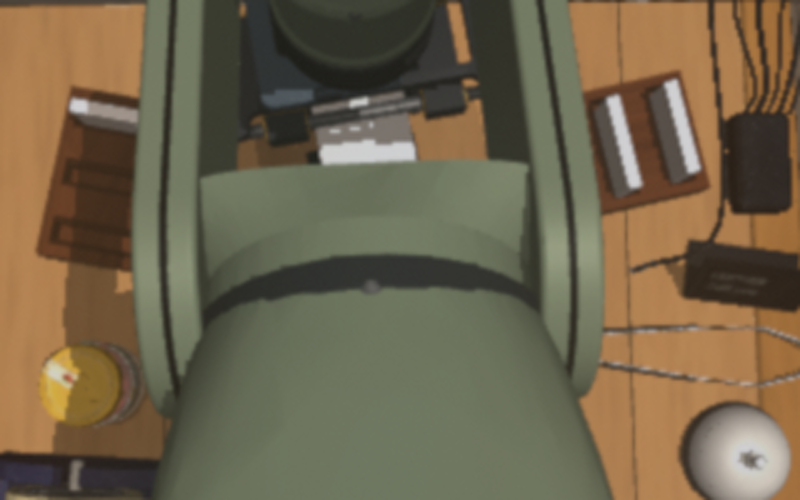

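```bash
python3 -c "
from workcell import job_done
print(job_done())
from st import st;st()"
```

```text
the job is handed in; nothing more can be done
None
the job is handed in; nothing more can be done
```

I moved the stray short tag into the free slot of the short rack and handed the job in holding the notched tag, label face up, over the order pad. It took about 25 s of the 58 s, and no verdict was reported.

- **Stray tag:** I pulled it from the long rack, pushed it home and released it. Afterwards its top centre measured (464.3, -123.0), about 1 mm from my estimate of the slot centre. It bottomed out at the same finger height at which it had stood in the long rack. The network put the slot centre about 5 mm further along in x; I used the measured rack outline instead.
- **Notched tag:** I drew it out by its plain half. The arm can only turn about the vertical, so I stood the tag on the pad, tipped it over label face up, and re-gripped the plain half across its edges, about 27 mm from the tag's middle.
- **Final hold:**
  - The side picture shows the tag held level, with the label face up.
  - The label middle, found from two views, is at (426, 17), about 1 mm from the pad's middle at (425, 17).
  - It is 186–197 mm above the counter, depending on whether I use the camera or the finger height.
  - The gripper reads 57.9 mm, matching the tag's 58 mm, and the arm was settled.
- **Bystanders:** In the last pictures the other tags, the jar and the tongs look unmoved where they can be seen. I compared these by eye and did not measure them at the end.
- **Disagreement:** The pad's top came out at 12–14 mm by touch and camera, against the stated 16 mm. This did not affect the result.

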